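Load the lift stage and wind it to the mark

TASK

Stand the tall red-capped dropper bottle upright on the round plate of the hand-cranked lift stage and let go of it, without tipping it. Then swing the yellow crank handle, which lies folded flat across the black wheel, up until it stands fully upright, before turning the wheel, and wind the wheel with it clockwise (seen from above) until the plate's blue pointer is level with the red clip on the scale. Leave the red clip where it is and do not push the other bottles, the vial, the cups or the slide box about.

Things in the scene. Friction and masses are not known exactly. Their poses are not given: they have to be found in the camera images.
- red_bottle: white dropper bottle with red cap and red band, 48 mm diameter, 140 mm tall, 0.2 to 0.35 kg, loose on the worktop; origin at the centre of its underside, z up along the bottle. The body keeps its full 48 mm from 5 to 95 mm height (best gripped at 85 mm); it topples when leaned about 18 degrees.
- blue_bottle: bystander: white dropper bottle with light-blue cap, 46 mm diameter, 128 mm tall, loose; origin at the centre of its underside. The three bottles swap places from start to start.
- small_bottle: bystander: small dropper bottle with dark-blue cap, 33 mm diameter, 88 mm tall, loose; origin at the centre of its underside.
- cup: bystander: white specimen cup with orange lid, 68 mm diameter, 72 mm tall, loose; origin at the centre of its underside.
- vial: bystander: dark strip vial with white cap, 33 x 28 mm, 60 mm tall, loose, standing between the bottles; origin at the centre of its underside.
- white_cup: bystander: white specimen cup with white lid, 68 mm diameter, 72 mm tall, loose, close behind the lift stage; origin at the centre of its underside.
- slides: bystander: flat dark-blue slide box, 75 x 102 x 33 mm, loose, behind the gearbox; origin at the centre of its underside.
- lift: lift stage, fixed to the worktop; origin on the worktop, front is -x, base 120 mm (x) by 310 mm (y -145..165). White gearbox at y -85 mm, black crank wheel on it (112 mm diameter, vertical axis, top face at z 140 mm); round plate at y +75 mm; dark scale mast 36 x 34 mm at x +4, y +147 mm, top at z 127 mm.
- plate_top (a point): centre of the upper face of the round plate (100 mm diameter, level) of the lift; starts 35 to 55 mm above the worktop and rises as the crank turns.
- pointer (a point): tip of the blue pointer fixed to the plate, in front of the white scale on the mast; always 6 mm below plate_top and rising with it.
- clip (a point): front face centre of the red clip on the mast, 10 mm tall (+-5 mm), the mark for the pointer; stuck fast, at a different height each time, 20 to 56 mm above the pointer's start. z up.
- crank_hub (a point): centre of the crank wheel's top face, on its vertical turning axis.
- handle_pivot (a point): hinge point of the folding handle on the wheel, 45 mm from the axis and 11 mm above the wheel's top face; moves round with the wheel.
- handle_end (a point): free end of the yellow handle. The handle is a round yellow sleeve of 18 mm diameter covering 12 to 67 mm from handle_pivot; the sleeve spins freely about its own length. Folded it lies level from the pivot across the wheel's centre, its underside 2 mm above the wheel; unfolded it stands straight up above the pivot.
- crank_handle (a joint): fold angle of the handle, rad: 0 folded flat, 1.571 upright (hard stop). Hinge axis is level and tangential to the wheel; stiff enough (0.06 N m) to stay where it is left.
- crank_wheel (a joint): turn of the crank wheel, rad, growing clockwise seen from above; each full turn raises the plate 20 mm; starts anywhere from 0 to 6.28, stops at 0 and 18.85. Drag 0.1 N m; the plate stays where it is left under load.
Mind the look-alikes: they are no part of the job. Leave any brown or pink look-alike of the red_bottle alone.

How it is judged (in metres and radians):
On the way, in this order (a step that is already met when the one before it is completed fails the run):
1. the red-capped bottle stands upright on the round plate, wholly on it, let go (horizontal distance between red_bottle and plate_top below 0.026 m and z of red_bottle in the frame of plate_top between -0.006 and 0.006 m and angle between red_bottle's own z axis and vertical below 0.1 rad and contact force between the fingers and red_bottle below 0.1 N), for 0.2 s.
2. the handle is swung up to upright (within about 10 degrees) while the wheel is still within about 30 degrees of where it stood (value of joint crank_handle above 1.39 rad and distance of handle_pivot from where it was at the start of the episode below 0.024 m), for 0.1 s.
3. the plate is wound up until the pointer is level with the red clip (within 5 mm), handle still unfolded (value of joint crank_handle above 1.1 rad and z of pointer in the frame of clip between -0.005 and 0.005 m), for 0.1 s.
At the end, for the whole second after the job is handed in: The pointer tip is level with the red clip's middle within 5 mm, the wheel is at rest, and the red-capped bottle stands upright and still on the round plate with its whole foot on it (its axis within 26 mm of the plate's centre) (z of pointer in the frame of clip between -0.005 and 0.005 m and horizontal distance between red_bottle and plate_top below 0.026 m and z of red_bottle in the frame of plate_top between -0.006 and 0.006 m and angle between red_bottle's own z axis and vertical below 0.1 rad and linear speed of red_bottle below 0.02 m/s and velocity of joint crank_wheel between -0.1 and 0.1 rad/s); the robot touches nothing.
It fails at once if the red-capped bottle is tipped by more than 23 degrees (angle between red_bottle's own z axis and vertical above 0.4 rad).
It fails at once if the red clip is shifted by more than 4 mm (distance of clip from where it was at the start of the episode above 0.004 m).
It fails at once if another bottle, the vial, a cup or the slide box is pushed by more than 30 mm, or one of those bottles or the vial tips over (distance of any of blue_bottle, small_bottle, cup, vial, white_cup, slides from where it was at the start of the episode above 0.03 m or angle between any of vial, blue_bottle, small_bottle's own z axis and vertical above 0.6 rad).
It also fails if it takes over 72 s, if anything falls off the work surface, if the arm or the gripper's body presses on something with over 40 N, if the wrist force passes 120 N, or if a joint passes its speed limit or range.

ROBOT

A 6-joint arm with a two-finger parallel gripper is mounted at the origin on a cart in front of the work surface, level with it; the furniture and walls round the work are solid. World frame = base frame: x ahead of the robot, y to its left, z up, the work surface at z = 0. Lengths are in mm, angles in rad, forces in N, time in s.
With the tool pointing down it reaches from about 275 to 1000 mm from the base axis. Payload 8.4 kg.
Tool frame: the origin (TCP) lies at the very end of the fingers, on their centre line; the grasp point (between the pads) lies 19 mm behind it; z points along the fingers, y is the direction in which the jaws open and shut (so a half turn about z gives the same grasp; the last joint's range is limited). The gripper opens to 85 mm and grips with 20 to 120 N. Pads are 22 mm wide; open, the fingers measure 114 mm over their backs; the gripper's body (76 mm by 85 mm) begins 54 mm behind the grasp point. The pads swing forward as they close: fully open they stand 13 mm farther back than shut.
Start: joints at [-0.002, 0.353, 1.633, -0, 1.155, -0.002], TCP at [625.002, -0, 231.281] pointing down, gripper open.
Joint ranges: [-2.63, 2.63], [-0.92, 2.1], [0.06, 2.66], [-1.3, 4.44], [0, 2.69], [-3.02, 3.02]. Speed limits (rad/s): [2.22, 2.22, 2.79, 3.14, 3.14, 3.14].

INTERFACE

Orientations are given as [roll, pitch, yaw] about the fixed x, y, z axes, in that order (R = Rz(yaw) Ry(pitch) Rx(roll)).
In Python, from rig import sense, grab_frame, get_calibration, sign_off, boxes_of, trace gives the robot as it stands.
- The arm moves only by the tool servo_tool, never from a script. Its argument "rows" is a list of rows, each a list of 3 entries, a list of its own where there are three numbers: the finger opening in mm, from 0 to 85.4, then the shift along the tool's x, y, z in mm, then the turn, a rotation vector about the tool's x, y, z in degrees. A call has 1 to 8 rows; each row shifts and turns the commanded pose from where the row before left it, along the tool's axes as they then stand; what a row does not reach is not made up. A row lasts 1/8 s, in which the tool goes at most 62.5 mm and 10.7 degrees, less where a joint would pass 70% of its speed; a pose out of reach is approached as far as the arm can. A call is refused whole if a number of a shift passes 62.5 or a number of a turn 10.7, either way. A call with a gripper value outside its range is refused whole. The fingers move at their own pace and stop on an object; "force" is the grip in N (left out, the last holds). Time passes only in rows, so rows that do not move let the fingers close. It gives the time, the measured TCP pose, the force and the opening at its end, in the units of the state.
- sense(): the state, without advancing time (a new reading comes with each control period).
- grab_frame(name): name is "scene" or "side" or "wrist"; returns the picture (384x512x3 uint8, blue, green, red); there is no depth.
- get_calibration(name): a dict with "intrinsics" (3x3 intrinsics, pixels), "world_to_cam" (4x4, takes a point from world to camera coordinates). Camera axes: x right, y down, z forward; pixel columns grow to the right and rows downward; lengths in mm; the calibration is good to about 2 mm. A picture is of the moment at which its call begins: read the wrist's pose just before it. get_calibration takes no time and is no camera call; for the wrist camera it gives the pose at the moment of the call.
- sign_off(): hands the job in, once; it reports no verdict.
Trained networks look in the newest picture that a camera, given by its name, has taken for a name from the list of things; names that differ only in an ending like _2 or _b are one class to them, and where a whole thing is asked for, a point or a joint stands for the part that bears it (a point fixed in the world has none). Each returns a list of dicts, best first, with "conf" (0 to 1); they miss things now and then, are a little off and sometimes report something else, mostly with a low value. They report only what shows in the picture. A call takes as long as a camera call. They do not tell look-alikes from the thing itself.
- boxes_of(camera, thing): "centre" ([x, y, z] in mm, in the coordinates of the camera as it stood for that picture, good to about 4 mm: the middle of the surface that is visible of it).
- trace(camera, thing): "mask" (384x512 bool, what is visible of it).
The state is a dict: "clock": time; "qpos": joint angles; "qvel": joint speeds; "joint_efforts": joint torques, N m; "eef_pos": TCP position; "tcp_rot": TCP orientation; "contact_force": force on the tool from outside, world axes, zero at the start; "wrist_torque": the same for the moment, N m; "opening": opening from 0.0 (shut) to 1.0 (fully open).
Only numpy, scipy, OpenCV 4.12 (cv2) and the standard library are available. Lean on these libraries where they do the work, as an engineer would, in place of code of your own. Each camera call takes 0.05 s, during which the arm holds its last target. There are 200 camera calls.

## Working session

There is one attempt and no reset: what is moved stays moved. The work goes in short steps, Python scripts to look and compute and a tool call to move; the robot and the scene stay as the last step left them, time stands still between calls to the robot, and variables do not carry over. Pictures are saved under pics/ and viewed, about 8 in all and at most 12, crops included, and the job is handed in when it is done.

Besides the shell and the picture viewer there is one more tool, called after "Emit:" by a JSON object that holds its "name" and its "arguments". servo_tool: Moves the arm, as the interface text tells. Its arguments: {"type":"object","properties":{"rows":{"type":"array","items":{"type":"array"}},"force":{"type":"number"}},"required":["rows"]}

```bash
mkdir -p pics
cat > h.py <<'E'
from rig import *
import numpy as np, cv2
from scipy.spatial.transform import Rotation as R
def w2c(c): return np.array(get_calibration(c)["world_to_cam"])
def K(c): return np.array(get_calibration(c)["intrinsics"])
def toW(c,p,M=None):
    M=w2c(c) if M is None else M
    return (np.linalg.inv(M)@np.r_[p,1])[:3]
def proj(c,P):
    q=w2c(c)@np.r_[P,1]; q=K(c)@q[:3]; return q[:2]/q[2]
def ray(c,uv):
    M=np.linalg.inv(w2c(c)); d=M[:3,:3]@np.linalg.solve(K(c),np.r_[uv,1]); return M[:3,3],d
def atz(c,uv,z):
    o,d=ray(c,uv); return o+d*(z-o[2])/d[2]
def tri(c1,u1,c2,u2):
    o,d=ray(c1,u1);p,e=ray(c2,u2)
    s=np.linalg.lstsq(np.c_[d,-e],p-o,rcond=None)[0]
    return (o+d*s[0]+p+e*s[1])/2, np.linalg.norm(o+d*s[0]-p-e*s[1])
E
python3 - <<'E'
from h import *
print(sense())
ims=[]
for c in ("scene","side"):
    ims.append(grab_frame(c))
    for t in ("red_bottle","blue_bottle","small_bottle","cup","vial","white_cup","slides","plate_top","pointer","clip","crank_hub","handle_pivot","handle_end"):
        for b in boxes_of(c,t)[:3]:
            W=toW(c,b["centre"]); print(c,t,round(b["conf"],2),W.round(),proj(c,W).round())
cv2.imwrite("pics/a.png",cv2.resize(ims[0],(800,600))); cv2.imwrite("pics/b.png",cv2.resize(ims[1],(800,600)))
E
```

```text
{'clock': 0.0, 'qpos': array([-2.42222598e-03,  3.53667378e-01,  1.63412542e+00, -1.98468128e-05,
        1.15518445e+00, -2.39123740e-03]), 'qvel': array([-0.00018562,  0.0018709 , -0.00355711, -0.00115561, -0.00065294,
       -0.00100715]), 'joint_efforts': array([-2.03471049e-03, -6.05236173e+01, -3.42063046e+01, -2.62302356e-04,
        9.48130677e-03,  3.61521288e-06]), 'eef_pos': array([ 6.24533104e+02, -1.89813738e-02,  2.30553395e+02]), 'tcp_rot': array([-3.14020802e+00,  1.48351935e-05,  1.57077337e+00]), 'contact_force': array([-0.3224165 ,  0.21512911,  0.51269818]), 'wrist_torque': array([-0.02372791, -0.01377616,  0.01251298]), 'opening': 1.0005062499951847}
scene red_bottle 0.94 [498. 152.  83.] [261. 222.]
scene red_bottle 0.93 [422. 307.  89.] [237. 276.]
scene red_bottle 0.88 [458. 224.  84.] [252. 247.]
scene blue_bottle 0.71 [497. 357.  75.] [200. 272.]
scene small_bottle 0.47 [489. -39.  56.] [310. 194.]
scene cup 0.56 [640. 331.  75.] [174. 232.]
scene vial 0.51 [509. 276.  48.] [224. 256.]
scene white_cup 0.71 [597. -54.  71.] [287. 169.]
scene white_cup 0.28 [4
[... 381 characters left out ...]
 198.]
side red_bottle 0.75 [462. 198.  79.] [216. 173.]
side red_bottle 0.75 [516. 122.  91.] [237. 185.]
side blue_bottle 0.67 [496. 333.  71.] [226. 147.]
side small_bottle 0.81 [583. 200.  55.] [260. 176.]
side cup 0.73 [646. 302.  52.] [277. 155.]
side cup 0.62 [ 684. -221.   35.] [328. 297.]
side white_cup 0.71 [603. -87.  69.] [281. 245.]
side slides 0.9 [ 684. -224.   34.] [328. 299.]
side plate_top 0.59 [492. -27.  50.] [232. 237.]
side plate_top 0.41 [ 520. -205.  138.] [249. 265.]
side pointer 0.8 [497. -29.  56.] [234. 235.]
side crank_hub 0.8 [ 520. -206.  141.] [250. 264.]
side handle_pivot 0.96 [ 519. -204.  136.] [249. 265.]
side handle_end 0.6 [ 515. -196.  158.] [247. 255.]
```

View pics/a.png

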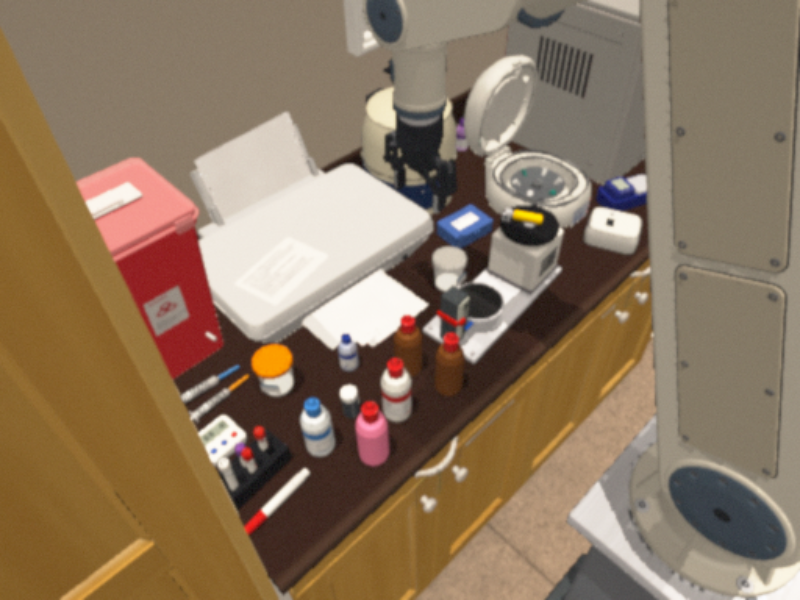

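View pics/b.png

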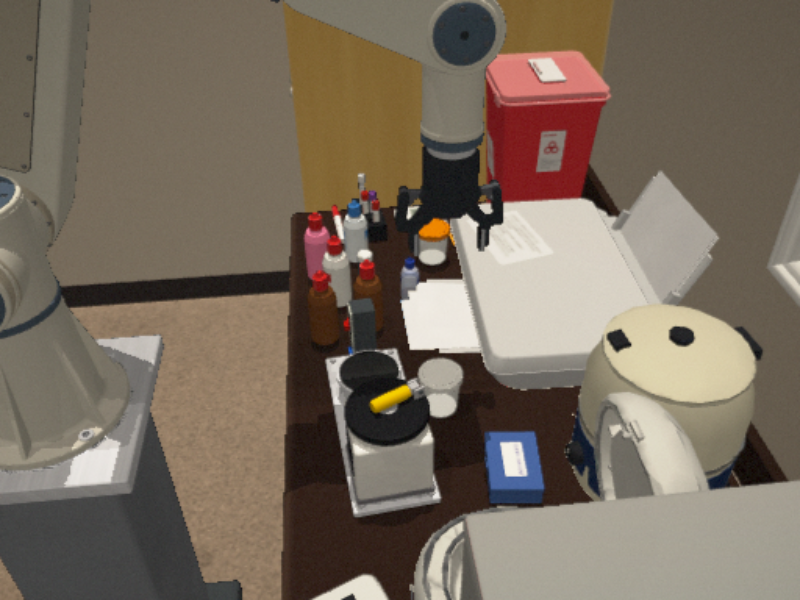

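The white red-capped bottle is at about scene (396,390) and side (337,270), in 800x600 pixels. Its look-alikes are brown at scene (450,365) and (407,345) and pink at scene (372,435). Only the white one with the red band fits the description. I'll move above it to confirm with the wrist camera.

Emit:
{"name": "servo_tool", "arguments": {"rows": [[85,[35,-30,-10],[0,0,0]],[85,[40,-35,-20],[0,0,0]],[85,[40,-35,-20],[0,0,0]],[85,[40,-30,-10],[0,0,0]],[85,[20,-20,0],[0,0,0]],[85,[0,0,0],[0,0,0]]]}}

```text
clock: 2.15
eef_pos: [474.0, 176.1, 291.7]
tcp_rot: [3.141, -0.0, 1.573]
contact_force: [0.6, -0.2, -0.8]
opening: 0.996
```

Run:
```python
from h import *
s=sense();print(s["clock"],s["eef_pos"],s["tcp_rot"])
im=grab_frame("wrist");M=w2c("wrist")
print(np.linalg.inv(M).round(2))
for t in ("red_bottle","blue_bottle","vial"):
    for b in boxes_of("wrist",t)[:4]:
        W=toW("wrist",b["centre"],M); print(t,round(b["conf"],2),W.round(),proj("wrist",W).round())
cv2.imwrite("pics/c.png",cv2.resize(im,(800,600)))
# cap triangulation guess
print(tri("scene",np.array([396,367])/1.5625,"side",np.array([334,245])/1.5625))
```

```text
2.15 [473.97713511 176.12096365 291.66836169] [ 3.14117308e+00 -3.69200139e-04  1.57334110e+00]
[[ 1.0000e+00  0.0000e+00  0.0000e+00  4.7489e+02]
 [ 0.0000e+00 -9.6000e-01 -2.8000e-01  2.4619e+02]
 [-0.0000e+00  2.8000e-01 -9.6000e-01  4.3407e+02]
 [ 0.0000e+00  0.0000e+00  0.0000e+00  1.0000e+00]]
red_bottle 0.95 [465. 218.  99.] [240. 137.]
red_bottle 0.93 [433. 291. 105.] [210.  71.]
red_bottle 0.82 [514. 151. 100.] [278. 189.]
red_bottle 0.54 [497.   4.  54.] [261. 270.]
blue_bottle 0.69 [503. 341.  93.] [273.  23.]
vial 0.57 [515. 271.  60.] [279.  92.]
(array([460.578825  , 213.90365776, 121.9959163 ]), np.float64(1.5574590131978467))
```

View pics/c.png

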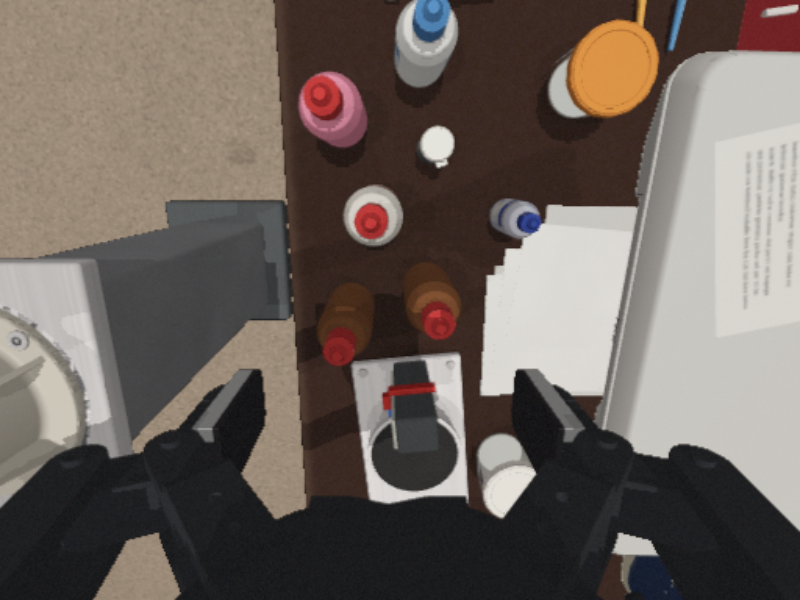

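The wrist view shows white bottle with red cap at (371,221), pink at (335,105), brown at (340,330) and (435,300). The lift base's far corners are at (353,363) and (460,353), with the plate at (415,452). Next I compute the poses and make the confirming crop.

Run:
```python
from h import *
f=1/1.5625
g=lambda u,v,z: atz("wrist",np.array([u,v])*f,z).round(1)
print("cap",g(371,221,139)); print("foot ring",g(373,215,100))
A=g(353,363,12);B=g(460,353,12);print("corners",A,B,g(370,500,12),g(467,490,12))
print("plate",g(415,452,45)); print("mast top front edge",g(396,362,127),g(426,362,127))
im=grab_frame("wrist"); m=trace("wrist","red_bottle")
cv2.imwrite("pics/d.png",cv2.resize(im[90:250,180:320],None,fx=3.5,fy=3.5,interpolation=2))
for c in ("scene","side"):
    grab_frame(c)
    for t in ("plate_top","pointer","clip","crank_hub","handle_pivot","handle_end"):
        for b in trace(c,t)[:2]:
            v,u=np.nonzero(b["mask"]); print(c,t,round(b["conf"],2),len(u),u.mean().round(1),v.mean().round(1))
    i=grab_frame(c); 
    u,v=(337,180) if c=="scene" else (235,240)
    cv2.imwrite(f"pics/e_{c}.png",cv2.resize(i[v-60:v+60,u-75:u+75],None,fx=5,fy=5,interpolation=2))
a=cv2.imread("pics/e_scene.png");b=cv2.imread("pics/e_side.png")
cv2.imwrite("pics/e.png",cv2.resize(np.vstack([a,b])[:, :],(600,960))[:, :])
d=cv2.resize(cv2.imread("pics/d.png"),(300,343))
o=np.zeros((600,800,3),np.uint8);o[:343,:300]=d;o[:300,300:675]=cv2.resize(a,(375,300));o[300:,300:675]=cv2.resize(b,(375,300));cv2.imwrite("pics/f.png",o)
```

```text
cap [464.1 215.3 139. ]
foot ring [464.1 216.  100. ]
corners [437.6  49.4  12. ] [553.7  61.3  12. ] [ 454.  -131.4   12. ] [ 570.7 -116.8   12. ]
plate [504.8 -39.5  45. ]
mast top front edge [482.2 103.7 127. ] [505.9 103.7 127. ]
scene plate_top 0.65 544 308.5 193.4
scene plate_top 0.43 684 174.8 235.8
scene pointer 0.61 550 308.5 193.3
scene crank_hub 0.97 830 338.1 143.8
scene handle_pivot 0.73 811 338.2 143.5
scene handle_pivot 0.48 81 287.8 204.0
scene handle_end 0.42 111 337.7 138.4
side plate_top 0.96 762 233.7 235.5
side plate_top 0.34 1935 247.4 263.0
side pointer 0.75 571 275.7 153.6
side crank_hub 0.71 1949 247.5 263.0
side handle_pivot 0.86 1962 247.4 263.0
side handle_end 0.54 258 249.6 254.9
```

View pics/f.png

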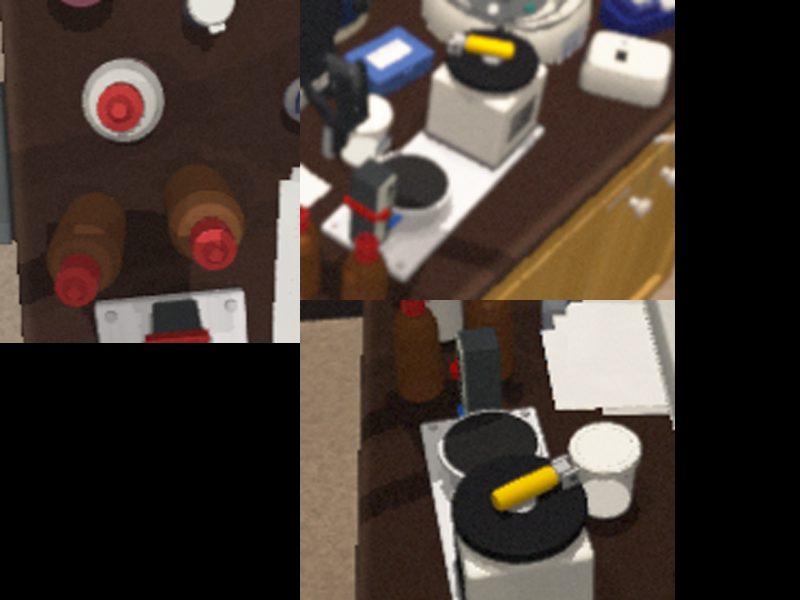

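The crop confirms it: white body, red cap, with the two brown bottles below. Bottle axis is about (464,215.5). The lift is yawed about 5.5°, with the plate at (504,-34) and the wheel at (519.5,-193).

Emit:
{"name": "servo_tool", "arguments": {"rows": [[85,[20,-5,30],[0,0,0]],[85,[19.5,-5,35],[0,0,0]],[85,[0,0,40],[0,0,0]],[85,[0,0,40],[0,0,0]],[85,[0,0,40],[0,0,0]],[85,[0,0,25],[0,0,0]],[85,[0,0,12],[0,0,0]],[85,[0,0,0],[0,0,0]]]}}

```text
clock: 4.25
eef_pos: [464.8, 214.4, 69.0]
tcp_rot: [-3.141, 0.0, 1.571]
contact_force: [-0.4, 0.4, 0.1]
opening: 0.995
```

Emit:
{"name": "servo_tool", "arguments": {"rows": [[60,[0,0,0],[0,0,0]],[40,[0,0,0],[0,0,0]],[40,[0,0,0],[0,0,0]],[40,[0,0,0],[0,0,0]],[40,[0,0,0],[0,0,0]],[40,[0,0,0],[0,0,0]]], "force": 35}}

```text
clock: 5.0
eef_pos: [465.4, 214.8, 70.5]
tcp_rot: [3.141, -0.001, 1.571]
contact_force: [-2.8, 0.7, 7.7]
opening: 0.535
```

Emit:
{"name": "servo_tool", "arguments": {"rows": [[40,[0,0,-8],[0,0,0]],[40,[0,0,-16],[0,0,0]],[40,[0,0,-26],[0,0,0]],[40,[0,0,-30],[0,0,0]],[40,[0,0,-30],[0,0,0]],[40,[0,0,-28],[0,0,0]],[40,[0,0,-18],[0,0,0]],[40,[0,0,-8],[0,0,0]]]}}

```text
clock: 6.0
eef_pos: [465.4, 214.7, 235.2]
tcp_rot: [3.139, -0.001, 1.571]
contact_force: [0.4, 0.2, -2.9]
opening: 0.535
```

Emit:
{"name": "servo_tool", "arguments": {"rows": [[40,[-10,2,0],[0,0,0]],[40,[-22,4,0],[0,0,0]],[40,[-32,5,0],[0,0,0]],[40,[-38,6,0],[0,0,0]],[40,[-40,6,0],[0,0,0]],[40,[-38,6,0],[0,0,0]],[40,[-32,5,0],[0,0,0]],[40,[-22,3,0],[0,0,0]]]}}

```text
clock: 7.0
eef_pos: [501.3, -21.5, 232.2]
tcp_rot: [-3.14, 0.0, 1.57]
contact_force: [-0.1, -0.2, -2.8]
opening: 0.534
```

Emit:
{"name": "servo_tool", "arguments": {"rows": [[40,[-11,2,0],[0,0,0]],[40,[-4,0,0],[0,0,0]],[40,[0,0,0],[0,0,0]]]}}

```text
clock: 7.38
eef_pos: [503.7, -34.2, 233.0]
tcp_rot: [-3.141, -0.0, 1.571]
contact_force: [0.3, 0.2, -3.2]
opening: 0.538
```

Run:
```python
from h import *
s=sense();print(s["clock"],s["eef_pos"],s["tcp_rot"],s["contact_force"],s["opening"])
for c in("scene","side"):
    i=grab_frame(c)
    for b in trace(c,"plate_top")[:2]:
        v,u=np.nonzero(b["mask"]); print(c,b["conf"],len(u),u.min(),u.max(),v.min(),v.max())
    for z in (35,45,55): print(c,z,proj(c,[504.2,-34.2,z]).round(1), [proj(c,[504.2+50*np.cos(a),-34.2+50*np.sin(a),z]).round(0).tolist() for a in (0,1.57,3.14,4.71)])
    u,v=(312,170) if c=="scene" else (235,220)
    cv2.imwrite(f"pics/g_{c}.png",cv2.resize(i[v-75:v+75,u-50:u+50],None,fx=4,fy=4,interpolation=2))
cv2.imwrite("pics/g.png",np.hstack([cv2.imread("pics/g_scene.png"),cv2.imread("pics/g_side.png")]))
```

```text
7.375 [503.71318423 -34.24582797 233.0070585 ] [-3.14095357e+00 -2.43967086e-04  1.57081155e+00] [ 0.27692108  0.18525284 -3.21443872] 0.5379518993895774
scene 0.55 551 294 322 180 209
scene 0.4 236 216 228 213 236
scene 35 [304.7 196.5] [[292.0, 188.0], [293.0, 206.0], [318.0, 206.0], [316.0, 188.0]]
scene 45 [305.  194.2] [[292.0, 186.0], [294.0, 203.0], [318.0, 203.0], [316.0, 186.0]]
scene 55 [305.2 191.9] [[293.0, 183.0], [294.0, 201.0], [318.0, 201.0], [316.0, 183.0]]
side 0.83 765 215 256 223 251
side 35 [237.7 242.7] [[258.0, 241.0], [236.0, 229.0], [217.0, 244.0], [239.0, 258.0]]
side 45 [237.6 239.7] [[258.0, 238.0], [236.0, 226.0], [217.0, 241.0], [239.0, 255.0]]
side 55 [237.4 236.7] [[258.0, 235.0], [236.0, 223.0], [216.0, 238.0], [239.0, 252.0]]
```

View pics/g.png

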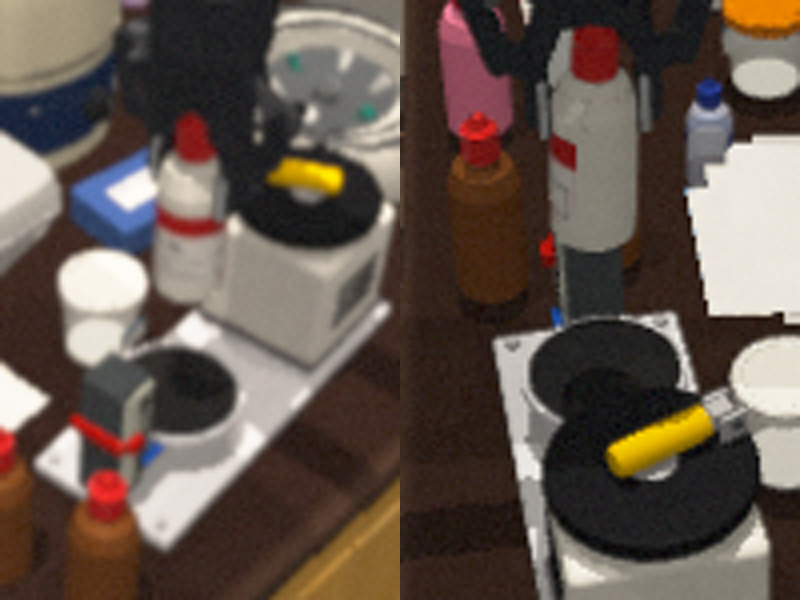

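The bottle hangs upright over the plate, and the plate centre comes out nearer (501,-36). I'll shift slightly and lower it, feeling for contact.

Emit:
{"name": "servo_tool", "arguments": {"rows": [[40,[-2,-2.5,10],[0,0,0]],[40,[0,0,22],[0,0,0]],[40,[0,0,28],[0,0,0]],[40,[0,0,22],[0,0,0]],[40,[0,0,12],[0,0,0]],[40,[0,0,5],[0,0,0]],[40,[0,0,0],[0,0,0]]]}}

```text
clock: 8.45
eef_pos: [501.7, -36.5, 134.4]
tcp_rot: [3.141, 0.0, 1.571]
contact_force: [1.1, -0.1, -3.4]
opening: 0.541
```

Emit:
{"name": "servo_tool", "arguments": {"rows": [[40,[0,0,2],[0,0,0]],[40,[0,0,2],[0,0,0]]]}}

```text
clock: 8.7
eef_pos: [501.9, -36.5, 130.7]
tcp_rot: [3.141, 0.0, 1.571]
contact_force: [0.4, 0.9, -3.4]
opening: 0.538
```

Emit:
{"name": "servo_tool", "arguments": {"rows": [[40,[0,0,2],[0,0,0]],[40,[0,0,2],[0,0,0]]]}}

```text
clock: 8.95
eef_pos: [501.6, -36.5, 126.3]
tcp_rot: [3.141, 0.0, 1.571]
contact_force: [0.0, -0.3, -3.3]
opening: 0.542
```

Emit:
{"name": "servo_tool", "arguments": {"rows": [[40,[0,0,2],[0,0,0]],[40,[0,0,2],[0,0,0]]]}}

```text
clock: 9.2
eef_pos: [501.8, -36.6, 123.8]
tcp_rot: [3.141, 0.0, 1.571]
contact_force: [-10.2, -0.4, 34.1]
opening: 0.535
```

Emit:
{"name": "servo_tool", "arguments": {"rows": [[40,[0,0,1.5],[0,0,0]],[40,[0,0,1.5],[0,0,0]]]}}

```text
clock: 9.45
eef_pos: [501.8, -36.6, 122.0]
tcp_rot: [3.141, 0.0, 1.571]
contact_force: [-12.2, 0.6, 36.9]
opening: 0.534
```

Emit:
{"name": "servo_tool", "arguments": {"rows": [[40,[0,0,1.5],[0,0,0]],[40,[0,0,1.5],[0,0,0]]]}}

```text
clock: 9.7
eef_pos: [501.8, -36.7, 119.2]
tcp_rot: [3.141, 0.0, 1.571]
contact_force: [-12.5, 1.1, 38.1]
opening: 0.532
```

Contact came at plate z of about 54, and the grip slid a few mm down the bottle. I'll ease off and open.

Emit:
{"name": "servo_tool", "arguments": {"rows": [[40,[0,0,-1],[0,0,0]],[50,[0,0,0],[0,0,0]],[60,[0,0,0],[0,0,0]],[85,[0,0,0],[0,0,0]],[85,[0,0,0],[0,0,0]],[85,[0,0,0],[0,0,0]],[85,[0,0,-10],[0,0,0]],[85,[0,0,-20],[0,0,0]]]}}

```text
clock: 10.7
eef_pos: [501.0, -36.5, 147.5]
tcp_rot: [-3.14, -0.0, 1.571]
contact_force: [1.3, -0.7, -0.3]
opening: 0.989
```

Emit:
{"name": "servo_tool", "arguments": {"rows": [[85,[0,0,-30],[0,0,0]],[85,[0,0,-40],[0,0,0]],[85,[-30,0,-40],[0,0,0]],[85,[-40,-10,-20],[0,0,0]],[85,[-40,-15,0],[0,0,0]],[85,[-10,-10,0],[0,0,0]],[85,[0,0,0],[0,0,0]]]}}

```text
clock: 11.58
eef_pos: [465.9, -156.6, 277.5]
tcp_rot: [3.142, -0.0, 1.569]
contact_force: [-0.5, 0.1, 0.8]
opening: 0.995
```

Run:
```python
from h import *
s=sense();print(s["clock"],s["eef_pos"],s["tcp_rot"],s["contact_force"],s["opening"])
ims=[]
for c,u,v in(("scene",312,180),("side",240,220)):
    i=grab_frame(c)
    for b in boxes_of(c,"red_bottle")[:4]: print(c,b["conf"],toW(c,b["centre"]).round())
    ims.append(cv2.resize(i[v-75:v+75,u-50:u+50],None,fx=3,fy=3,interpolation=2))
w=grab_frame("wrist"); cv2.imwrite("pics/w.png",cv2.resize(w,(800,600)))
cv2.imwrite("pics/i.png",np.hstack(ims))
for t in ("handle_pivot","handle_end","crank_hub","plate_top","red_bottle","clip","pointer"):
    for b in boxes_of("wrist",t)[:2]:
        W=toW("wrist",b["centre"]); print(t,round(b["conf"],2),W.round(),proj("wrist",W).round())
print(proj("wrist",[519.5,-193.4,140])*1.5625)
```

```text
11.575 [ 465.90408608 -156.58377565  277.509287  ] [ 3.14158558e+00 -3.47270951e-04  1.56913596e+00] [-0.49650477  0.11182156  0.81306429] 0.9951376572505068
scene 0.96 [422. 308.  90.]
scene 0.85 [494. -24. 129.]
scene 0.78 [427. 125.  82.]
scene 0.72 [502. 152.  76.]
side 0.98 [436.  99.  72.]
side 0.96 [494. -51. 124.]
side 0.66 [508. 125.  87.]
side 0.42 [429. 280.  23.]
handle_end 0.57 [ 515. -182.  158.] [295. 211.]
crank_hub 0.72 [ 524. -186.  138.] [300. 207.]
plate_top 0.94 [494. -41.  55.] [271.  76.]
red_bottle 0.69 [491. -45. 151.] [276.  66.]
pointer 0.8 [496. -48.  48.] [271.  82.]
[462.44278388 334.73526633]
```

View pics/i.png

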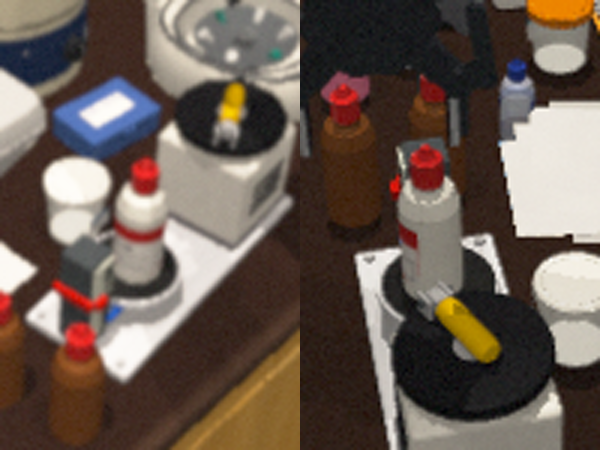

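View pics/w.png

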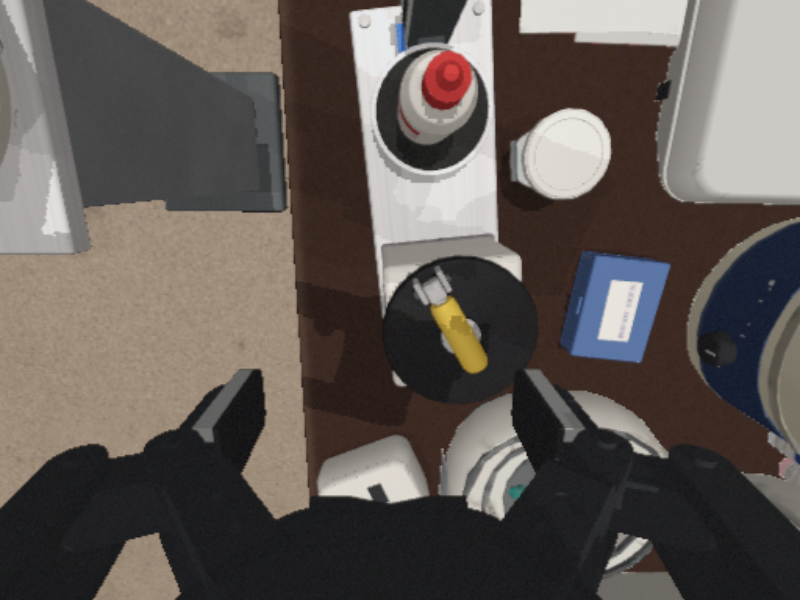

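The bottle stands upright on the plate: wrist (445,95), plate centre (432,108). However, the handle's hinge is now at wrist (430,285). My downward press back-drove the wheel counter-clockwise, so I need to measure how far.

Run:
```python
from h import *
f=1/1.5625
def d(n,p,e):
    v=p-e; print(n,p.round(1),e.round(1),"ang",np.degrees(np.arctan2(v[1],v[0])).round(1),np.linalg.norm(v).round(1))
d("start scene",atz("scene",[325.2,137.6],151),atz("scene",[347.6,138.8],151))
d("start side",atz("side",[266.4,248],151),atz("side",[238.8,259.2],151))
# now: scene crop 3x off(262,105); side off(190,145)
d("now scene",atz("scene",[262+226/3,105+132/3],151),atz("scene",[262+236/3,105+90/3],151))
d("now side",atz("side",[190+(432-300)/3,145+293/3],151),atz("side",[190+(490-300)/3,145+355/3],151))
d("now wrist",atz("wrist",np.array([431,286])*f,151),atz("wrist",np.array([477,367])*f,151))
print("wheel c",atz("wrist",np.array([461,329])*f,139), "white plug",atz("wrist",np.array([461,333])*f,141))
print("cap",atz("wrist",np.array([451,72])*f,190),"foot?",)
print("plate",atz("wrist",np.array([432,108])*f,51))
for c in("scene","side"): print(c,proj(c,[519.5,-193.4,140]))
```

```text
start scene [ 553.2 -170.   151. ] [ 502.8 -212.1  151. ] ang 39.9 65.7
start side [ 557.5 -175.   151. ] [ 499.1 -199.9  151. ] ang 23.1 63.5
now scene [ 495.9 -154.4  151. ] [ 528.2 -211.9  151. ] ang 119.3 66.0
now side [ 492.6 -152.   151. ] [ 526.9 -214.3  151. ] ang 118.8 71.2
now wrist [ 495.  -154.9  151. ] [ 528.8 -213.2  151. ] ang 120.1 67.3
wheel c [ 518.44717936 -189.44879885  139.        ] white plug [ 518.2284303  -191.70880414  141.        ]
cap [497.51736746 -36.53695322 190.        ] foot?
plate [501.91796657 -32.96831984  51.        ]
scene [338.66077523 142.00360637]
side [248.80114409 259.81921637]
```

The wheel was back-driven about 90° counter-clockwise, from hinge angle ~30° to ~120°, so the plate dropped about 5 mm. I'll grip the folded handle over the wheel centre (518.5,-192.5), turn it back clockwise to the start position, then swing it up.

Emit:
{"name": "servo_tool", "arguments": {"rows": [[50,[-12,16,10],[0,0,0]],[50,[-16,22,20],[0,0,0]],[50,[-12,16,20],[0,0,0]],[50,[0,0,15],[0,0,-10]],[50,[0,0,10],[0,0,-10]],[50,[0,0,5],[0,0,-10]],[50,[0,0,0],[0,0,0]]]}}

```text
clock: 13.05
eef_pos: [520.3, -196.4, 196.8]
tcp_rot: [-3.141, -0.001, 2.093]
contact_force: [-0.1, -0.6, -0.0]
opening: 0.584
```

Run:
```python
from h import *
s=sense();print(s["clock"],s["eef_pos"],s["tcp_rot"],s["opening"],s["qpos"])
f=1/1.5625
for z in(80,130): print("rim near",atz("scene",np.array([490,185])*f,z).round(),atz("scene",np.array([545,220])*f,z).round(),"lid base",atz("scene",np.array([495,150])*f,z).round(), "lid right low",atz("scene",np.array([525,130])*f,z).round())
```

```text
13.05 [ 520.26671184 -196.41963873  196.83924491] [-3.14099915e+00 -7.44657292e-04  2.09316126e+00] 0.5837132025954301 [-3.63696784e-01  2.83883449e-01  1.81556151e+00  1.30268721e-05
  1.04309986e+00 -8.86068503e-01]
rim near [ 696. -296.   80.] [ 539. -284.   80.] lid base [ 776. -408.   80.] lid right low [ 780. -526.   80.]
rim near [ 656. -241.  130.] [ 508. -230.  130.] lid base [ 731. -347.  130.] lid right low [ 734. -457.  130.]
```

Emit:
{"name": "servo_tool", "arguments": {"rows": [[50,[0,0,20],[0,0,0]],[50,[0,0,20],[0,0,0]],[50,[0,0,10],[0,0,0]],[50,[0,0,3.5],[0,0,0]],[30,[0,0,0],[0,0,0]],[10,[0,0,0],[0,0,0]],[10,[0,0,0],[0,0,0]],[10,[0,0,0],[0,0,0]]], "force": 30}}

```text
clock: 14.05
eef_pos: [520.8, -196.8, 144.3]
tcp_rot: [3.141, 0.001, 2.094]
contact_force: [-0.7, -1.8, 2.9]
opening: 0.199
```

Emit:
{"name": "servo_tool", "arguments": {"rows": [[10,[0.1,-0.5,0],[0,0,6]],[10,[0.1,-0.87,0],[0,0,10]],[10,[0.1,-0.87,0],[0,0,10]],[10,[0.1,-0.87,0],[0,0,10]],[10,[0.1,-0.87,0],[0,0,10]],[10,[0.1,-0.87,0],[0,0,10]],[10,[0.1,-0.87,0],[0,0,10]],[10,[0.1,-0.87,0],[0,0,10]]]}}

```text
clock: 15.05
eef_pos: [514.5, -195.8, 144.2]
tcp_rot: [3.141, 0.0, 0.762]
contact_force: [-1.8, -2.9, 3.9]
opening: 0.199
```

Emit:
{"name": "servo_tool", "arguments": {"rows": [[10,[0.1,-0.87,0],[0,0,9]],[10,[0,-0.4,0],[0,0,5]],[10,[0,0,0],[0,0,0]]]}}

```text
clock: 15.42
eef_pos: [513.9, -194.9, 144.3]
tcp_rot: [3.14, -0.0, 0.524]
contact_force: [-2.1, -3.8, 4.2]
opening: 0.198
```

Run:
```python
from h import *
s=sense();print(s["clock"],s["eef_pos"],np.degrees(s["tcp_rot"]),s["contact_force"],s["wrist_torque"],s["opening"])
o=np.zeros((600,800,3),np.uint8)
i=grab_frame("side");o[:600,:400]=cv2.resize(i[200:320,205:285],(400,600),interpolation=2)
w=grab_frame("wrist"); o[:300,400:]=cv2.resize(w,(400,300)); o[300:,400:]=cv2.resize(w[230:384,160:365],(400,300))
cv2.imwrite("pics/j.png",o)
```

```text
15.425 [ 513.88781169 -194.86944795  144.25489572] [ 1.79933561e+02 -9.68165830e-03  3.00415778e+01] [-2.13429993 -3.76097841  4.16337685] [-0.6485982   0.30160109 -0.08150301] 0.19834546965577185
```

View pics/j.png

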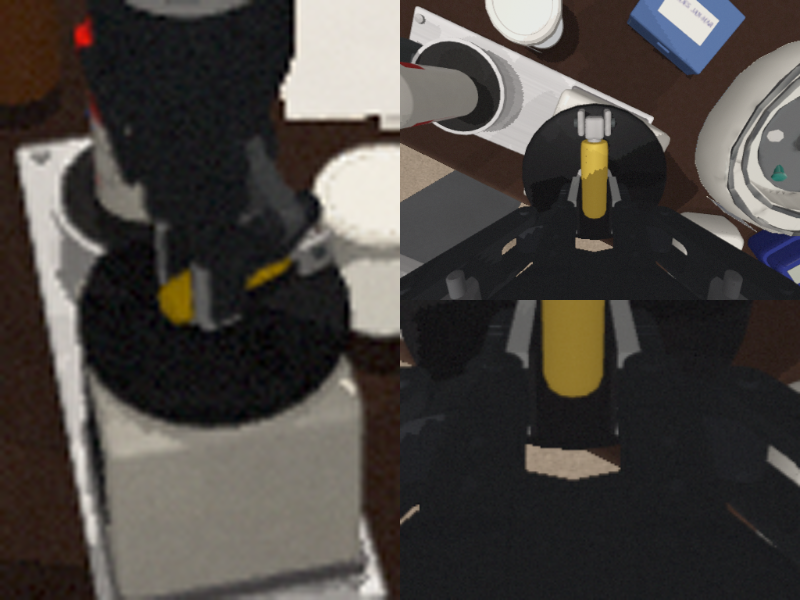

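The hinge is back near its start place: side pixel about (268,250) against (266,248) at the start, with the handle held. Now the swing-up arc, r = 50 mm.

Emit:
{"name": "servo_tool", "arguments": {"rows": [[10,[0.8,0,-8.7],[0,0,0]],[10,[2.3,0,-8.4],[0,0,0]],[10,[3.7,0,-7.9],[0,0,0]],[10,[5,0,-7.1],[0,0,0]]], "force": 22}}

```text
clock: 16.02
eef_pos: [523.9, -188.6, 175.9]
tcp_rot: [3.141, 0.0, 0.525]
contact_force: [2.5, -4.6, -6.4]
opening: 0.2
```

Emit:
{"name": "servo_tool", "arguments": {"rows": [[10,[6.2,0,-6.2],[0,0,0]],[10,[7.1,0,-5],[0,0,0]],[10,[7.9,0,-3.7],[0,0,0]],[10,[8.4,0,-2.3],[0,0,0]],[10,[8.7,0,-0.8],[0,0,0]],[10,[0,0,0],[0,0,0]]]}}

```text
clock: 16.77
eef_pos: [557.6, -169.3, 195.0]
tcp_rot: [3.141, -0.0, 0.525]
contact_force: [-1.4, -2.8, 6.7]
opening: 0.203
```

Run:
```python
from h import *
s=sense();print(s["clock"],s["eef_pos"],np.degrees(s["tcp_rot"]),s["contact_force"],s["wrist_torque"],s["opening"])
o=np.zeros((600,800,3),np.uint8)
i=grab_frame("side");o[:600,:400]=cv2.resize(i[190:310,215:295],(400,600),interpolation=2)
i=grab_frame("scene");o[:,400:]=cv2.resize(i[70:220,265:365],(400,600),interpolation=2)
cv2.imwrite("pics/k.png",o)
```

```text
16.775 [ 557.62059419 -169.25953076  195.04772243] [ 1.79958729e+02 -1.66353534e-02  3.00796379e+01] [-1.42821599 -2.79621017  6.69276895] [-0.51684396  0.37483919  0.02760268] 0.2029481087346638
```

View pics/k.png

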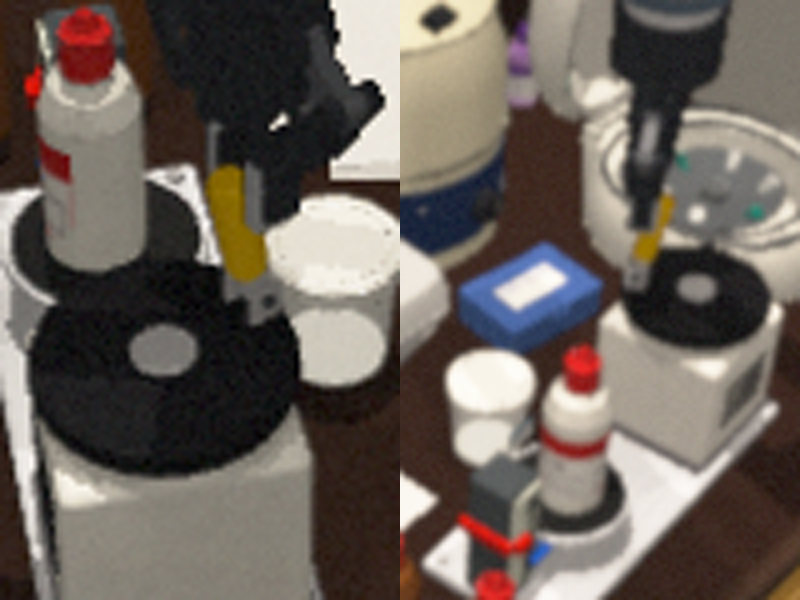

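The handle leans about 15–20° short of upright, still toward the hub, so I'll push outward until the stop is felt.

Emit:
{"name": "servo_tool", "arguments": {"rows": [[10,[4,0,-0.5],[0,0,0]],[10,[4,0,-0.5],[0,0,0]],[10,[3,0,0],[0,0,0]]]}}

```text
clock: 17.25
eef_pos: [566.7, -163.6, 195.2]
tcp_rot: [-3.142, -0.0, 0.524]
contact_force: [-2.2, -2.3, 3.9]
opening: 0.195
```

Emit:
{"name": "servo_tool", "arguments": {"rows": [[10,[3,0,0],[0,0,0]],[10,[0,0,0],[0,0,0]]]}}

```text
clock: 17.5
eef_pos: [568.5, -162.5, 194.8]
tcp_rot: [-3.141, 0.002, 0.524]
contact_force: [-5.5, -5.3, 6.8]
opening: 0.188
```

Run:
```python
from h import *
o=np.zeros((600,800,3),np.uint8)
i=grab_frame("side");o[:600,:400]=cv2.resize(i[190:310,215:295],(400,600),interpolation=2)
i=grab_frame("scene");o[:300,400:]=cv2.resize(i[100:175,295:395],(400,300),interpolation=2)
i=grab_frame("wrist");o[300:,400:]=cv2.resize(i,(400,300))
cv2.imwrite("pics/l.png",o)
```

```text
(no output)
```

View pics/l.png

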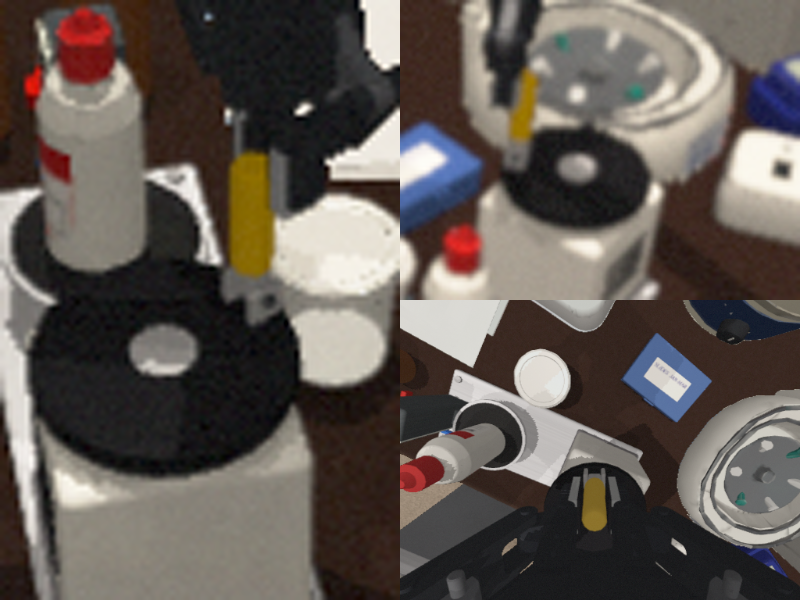

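Run:
```python
from h import *
t,e=tri("scene",[326.2,118.75],"side",[265,221]);b,e2=tri("scene",[324.2,136.2],"side",[267,246])
print(t,e,b,e2)
M=grab_frame("scene");n=grab_frame("side")
ps={}
for c,i in(("scene",M),("side",n)):
    h=cv2.cvtColor(i,cv2.COLOR_BGR2HSV); m=cv2.inRange(h,(20,150,90),(32,255,255))
    if c=="scene": m[:100]=0;m[150:]=0;m[:,:300]=0;m[:,360:]=0
    else: m[:200]=0;m[260:]=0;m[:,:240]=0;m[:,290:]=0
    v,u=np.nonzero(m);p=np.c_[u,v].astype(float);print(c,len(u))
    r=cv2.minAreaRect(p.astype(np.float32));print(r)
    k=np.argmax(r[1]);bx=cv2.boxPoints(r);bx=bx[np.argsort(bx[:,1])];ps[c]=(bx[:2].mean(0),bx[2:].mean(0))
for j in(0,1): print(tri("scene",ps["scene"][j],"side",ps["side"][j]))
s=sense();print(s["contact_force"],s["eef_pos"])
```

```text
[ 556.25199389 -167.55624868  218.92502892] 1.2398776630990826 [ 558.81895658 -171.37766305  152.63080579] 0.9293988205760131
scene 67
((325.5487976074219, 126.06097412109375), (4.638124942779541, 16.343868255615234), 6.340190887451172)
side 192
((265.0, 232.5), (23.0, 8.0), 90.0)
(array([ 556.41445161, -169.10529883,  220.56961677]), np.float64(2.030034527282227))
(array([ 556.31971994, -171.58197414,  160.19121443]), np.float64(2.8514529669663142))
[-4.26906321 -5.28885867  5.33739702] [ 568.46219861 -162.51368411  194.83440318]
```

Triangulation puts the handle top at (556,-168.5,219) and its base at (557,-171). That is upright within about 3°, with the hinge angle at ~31° as at the start. My fingers have slid past it, so I'll open, recentre and regrip lower.

Emit:
{"name": "servo_tool", "arguments": {"rows": [[40,[0,0,0],[0,0,0]],[40,[0,0,0],[0,0,0]],[40,[-7,0,0],[0,0,0]],[40,[-6.5,0,5],[0,0,0]],[40,[0,0,12],[0,0,0]],[10,[0,0,0],[0,0,0]],[10,[0,0,0],[0,0,0]],[10,[0,0,0],[0,0,0]]]}}

```text
clock: 18.75
eef_pos: [556.9, -168.9, 177.1]
tcp_rot: [-3.141, 0.001, 0.524]
contact_force: [-0.2, -0.6, -9.1]
opening: 0.208
```

Run:
```python
from h import *
s=sense();print(s["clock"],s["eef_pos"],np.degrees(s["tcp_rot"]),s["contact_force"],s["opening"])
o=np.zeros((600,800,3),np.uint8)
a=grab_frame("scene");b=grab_frame("side")
o[:,:400]=cv2.resize(a[170:230,275:315],(400,600),interpolation=2)
o[:,400:]=cv2.resize(b[180:240,205:245],(400,600),interpolation=2)
cv2.imwrite("pics/m.png",o);cv2.imwrite("pics/m_sc.png",a);cv2.imwrite("pics/m_si.png",b)
for c in("scene","side"): print(c,np.linalg.inv(w2c(c))[:3,3].round())
```

```text
18.75 [ 556.87027585 -168.94707181  177.11940119] [-1.79938080e+02  6.89563285e-02  3.00030003e+01] [-0.20285174 -0.61255331 -9.09042766] 0.2077617659253618
scene [ 28. 604. 902.]
side [ 476. -874.  855.]
```

View pics/m.png

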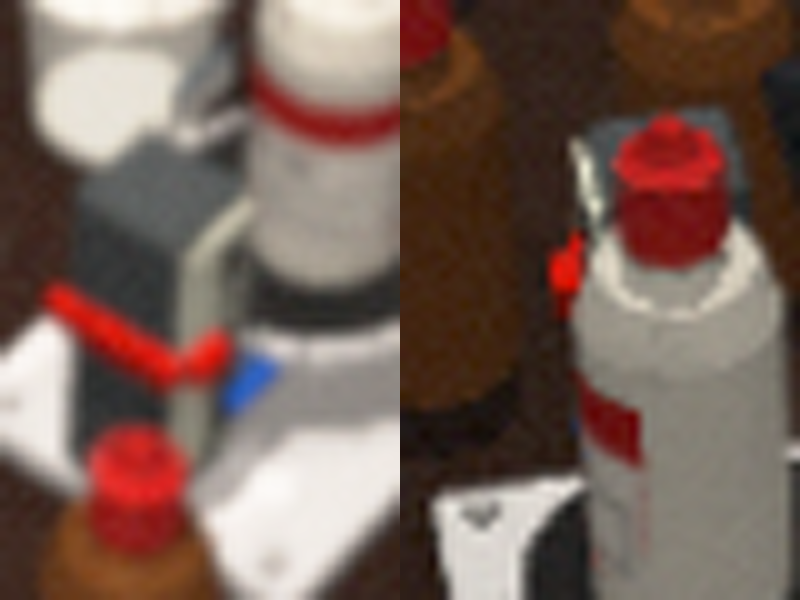

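```bash
cat > pc.py <<'E'
from h import *
def pc(a,b):
    # a scene, b side image; blobs of clip front block & blue pointer
    out={}
    for c,i,(r0,r1,c0,c1) in(("scene",a,(198,216,293,310)),("side",b,(195,235,216,226))):
        s=i[r0:r1,c0:c1]; h=cv2.cvtColor(s,cv2.COLOR_BGR2HSV).astype(int)
        red=((h[...,0]<8)|(h[...,0]>172))&(h[...,1]>160)&(h[...,2]>100)
        blu=(abs(h[...,0]-112)<15)&(h[...,1]>120)&(h[...,2]>60)
        for n,m in(("clip",red),("ptr",blu)):
            v,u=np.nonzero(m); out[c,n]=(u.mean()+c0,v.mean()+r0) if len(u) else None
            print(c,n,len(u),out[c,n],(u.min()+c0,u.max()+c0,v.min()+r0,v.max()+r0) if len(u) else "")
    for n in("clip","ptr"):
        if out["scene",n] and out["side",n]: print(n,tri("scene",out["scene",n],"side",out["side",n]))
    return out
E
python3 - <<'E'
from pc import *
pc(cv2.imread("pics/m_sc.png"),cv2.imread("pics/m_si.png"))
L=lambda x,y:np.array([511.4,-108.8])+R.from_euler("z",5.5,degrees=True).as_matrix()[:2,:2]@[x,y]
print("mast front",L(-14,147),L(-22,147))
p=L(-20,147)
for z in(40,48,60,80,90,100,110): print(z,proj("scene",[*p,z]).round(1),proj("side",[*p,z]).round(1))
E
```

```text
scene clip 17 (np.float64(295.2352941176471), np.float64(205.47058823529412)) (np.int64(293), np.int64(297), np.int64(203), np.int64(207))
scene ptr 14 (np.float64(299.0), np.float64(207.85714285714286)) (np.int64(297), np.int64(301), np.int64(206), np.int64(210))
side clip 21 (np.float64(221.9047619047619), np.float64(209.47619047619048)) (np.int64(220), np.int64(225), np.int64(203), np.int64(223))
side ptr 0 None 
clip (array([473.77682185,  42.30102382,  79.85977193]), np.float64(4.148622052449344))
mast front [483.3751276   36.18140062] [475.41195802  35.4146346 ]
40 [295.7 213.2] [225.1 222.7]
48 [295.9 211.3] [224.9 220.4]
60 [296.1 208.6] [224.7 216.8]
80 [296.5 203.8] [224.2 210.7]
90 [296.7 201.4] [224.  207.6]
100 [296.9 199. ] [223.8 204.5]
110 [297.1 196.5] [223.6 201.3]
```

Run:
```python
from h import *
for n,a,b in(("clip",(295.4,205.2),(221.7,206.8)),("ptr",(299.2,207.8),(222.7,222.4))):
    print(n,tri("scene",a,"side",b))
a=cv2.imread("pics/c.png");
for z in(70,80,90,100): print(z)
# first wrist frame crop c.png: clip front block ~ (388,400)
```

```text
clip (array([472.53054346,  45.14029479,  85.43405124]), np.float64(1.458091030616557))
ptr (array([473.74841353,  23.23958239,  54.10384191]), np.float64(4.852616954378682))
70
80
90
100
```

Estimated heights: clip about 80–85, pointer about 48–54, so roughly 1.5 turns. I'll wind clockwise on a 45 mm circle in the tool frame.

Emit:
{"name": "servo_tool", "arguments": {"rows": [[10,[-1.53,11.65,0],[0,0,0]],[10,[-4.5,10.85,0],[0,0,0]],[10,[-7.15,9.32,0],[0,0,0]],[10,[-9.32,7.15,0],[0,0,0]],[10,[-10.85,4.5,0],[0,0,0]],[10,[-11.65,1.53,0],[0,0,0]]]}}

```text
clock: 19.6
eef_pos: [540.3, -231.5, 177.3]
tcp_rot: [3.141, 0.0, 0.523]
contact_force: [3.2, 1.1, -22.3]
opening: 0.207
```

Run:
```python
from h import *
s=sense();print(s["clock"],s["eef_pos"],s["contact_force"],s["opening"])
d=s["eef_pos"][:2]-[518.5,-192.5];print(np.hypot(*d),np.degrees(np.arctan2(d[1],d[0])))
```

```text
19.6 [ 540.26879323 -231.48454278  177.34656455] [  3.22482311   1.10158835 -22.31848014] 0.20742155710751561
44.65058716851057 -60.82120563784088
```

Emit:
{"name": "servo_tool", "arguments": {"rows": [[10,[-11.65,-1.53,0.5],[0,0,0]],[10,[-10.85,-4.5,0.5],[0,0,0]],[10,[-9.32,-7.15,0],[0,0,0]],[10,[-7.15,-9.32,0],[0,0,0]],[10,[-4.5,-10.85,0],[0,0,0]],[10,[-1.53,-11.65,0],[0,0,0]]]}}

```text
clock: 20.35
eef_pos: [478.8, -213.6, 177.2]
tcp_rot: [3.141, 0.0, 0.524]
contact_force: [2.1, -2.5, -15.4]
opening: 0.205
```

Emit:
{"name": "servo_tool", "arguments": {"rows": [[10,[1.53,-11.65,0],[0,0,0]],[10,[4.5,-10.85,0],[0,0,0]],[10,[7.15,-9.32,0],[0,0,0]],[10,[9.32,-7.15,0],[0,0,0]],[10,[10.85,-4.5,0],[0,0,0]],[10,[11.65,-1.53,0],[0,0,0]]]}}

```text
clock: 21.1
eef_pos: [496.9, -152.3, 177.1]
tcp_rot: [3.141, -0.0, 0.524]
contact_force: [1.1, -8.9, -11.9]
opening: 0.203
```

Emit:
{"name": "servo_tool", "arguments": {"rows": [[10,[11.65,1.53,0],[0,0,0]],[10,[10.85,4.5,0],[0,0,0]],[10,[9.32,7.15,0],[0,0,0]],[10,[7.15,9.32,0],[0,0,0]],[10,[4.5,10.85,0],[0,0,0]],[10,[1.53,11.65,0],[0,0,0]]]}}

```text
clock: 21.85
eef_pos: [557.1, -168.5, 176.9]
tcp_rot: [-3.139, 0.002, 0.524]
contact_force: [-7.0, -1.9, -1.8]
opening: 0.205
```

Run:
```python
from pc import *
s=sense();print(s["clock"],s["eef_pos"],s["contact_force"],s["opening"])
d=s["eef_pos"][:2]-[518.5,-192.5];print(np.hypot(*d),np.degrees(np.arctan2(d[1],d[0])))
a=grab_frame("scene");b=grab_frame("side");pc(a,b)
cv2.imwrite("pics/n_sc.png",a);cv2.imwrite("pics/n_si.png",b)
o=np.zeros((600,800,3),np.uint8)
o[:,:400]=cv2.resize(a[160:220,275:315],(400,600),interpolation=2)
o[:,400:]=cv2.resize(b[180:240,205:245],(400,600),interpolation=2)
cv2.imwrite("pics/n.png",o)
```

```text
21.85 [ 557.05641179 -168.45286007  176.94228666] [-6.99192742 -1.85672528 -1.78309942] 0.20523024188078437
45.44075075293334 31.951261399952045
scene clip 16 (np.float64(295.125), np.float64(205.5)) (np.int64(293), np.int64(297), np.int64(203), np.int64(207))
scene ptr 12 (np.float64(300.1666666666667), np.float64(202.83333333333334)) (np.int64(299), np.int64(302), np.int64(201), np.int64(205))
side clip 17 (np.float64(222.1764705882353), np.float64(210.41176470588235)) (np.int64(220), np.int64(225), np.int64(205), np.int64(217))
side ptr 0 None 
clip (array([474.60832097,  41.21905826,  77.87629724]), np.float64(4.874175618406132))
```

Run:
```python
from h import *
f=1/1.5625; Kw=K("wrist"); s=sense()
# camera in tool frame from the present pose, applied to the c.png pose
def T(p,r): 
    M=np.eye(4);M[:3,:3]=R.from_euler("xyz",r).as_matrix();M[:3,3]=p;return M
X=np.linalg.inv(T(s["eef_pos"],s["tcp_rot"]))@np.linalg.inv(w2c("wrist"))
Wc=T([473.98,176.12,291.67],[3.1412,-.0004,1.5733])@X; Ww=T([465.9,-156.58,277.51],[3.1416,-.0003,1.5691])@X
def wr(W,uv): return W[:3,3],W[:3,:3]@np.linalg.solve(Kw,np.r_[uv,1])
def mask(im,box,col):
    r0,r1,c0,c1=box;h=cv2.cvtColor(im[r0:r1,c0:c1],cv2.COLOR_BGR2HSV).astype(int)
    m=((h[...,0]<8)|(h[...,0]>172))&(h[...,1]>150)&(h[...,2]>90) if col=="r" else (abs(h[...,0]-112)<15)&(h[...,1]>110)&(h[...,2]>60)
    v,u=np.nonzero(m);return np.c_[u+c0,v+r0].astype(float)
c=cv2.imread("pics/c.png");w=cv2.imread("pics/w.png")
red=mask(c,(375,420,375,445),"r");front=red[red[:,0]<392]
print("clip rows by col",[(int(k),red[red[:,0]==k][:,1].min(),red[red[:,0]==k][:,1].max()) for k in range(381,438,4) if (red[:,0]==k).any()])
bl=mask(c,(400,430,375,400),"b");print("ptr c",len(bl),bl.min(0),bl.max(0),bl.mean(0))
bw=mask(w,(0,70,380,415),"b");print("ptr w",len(bw),bw.min(0),bw.max(0),bw.mean(0))
def x2(a,b):
    (o,d),(p,e)=a,b;k=np.linalg.lstsq(np.c_[d,-e],p-o,rcond=None)[0];return ((o+d*k[0]+p+e*k[1])/2).round(1),np.linalg.norm(o+d*k[0]-p-e*k[1]).round(1)
print("clip wrist-scene",x2(wr(Wc,front.mean(0)*f),ray("scene",(295.4,205.2))))
print("clip wrist-side",x2(wr(Wc,front.mean(0)*f),ray("side",(221.7,206.8))))
print("ptr wrist c-scene",x2(wr(Wc,bl.mean(0)*f),ray("scene",(299.0,207.86))))
for z in(40,48): print("ptr y-extent w",*[(wr(Ww,np.array(q)*f)[0]+wr(Ww,np.array(q)*f)[1]*((z-Ww[2,3])/wr(Ww,np.array(q)*f)[1][2])).round(1) for q in((bw[:,0].mean(),bw[:,1].min()),(bw[:,0].mean(),bw[:,1].max()))])
for z in(75,80,85): 
    o,d=wr(Wc,front.mean(0)*f);print("clip front",(o+d*(z-o[2])/d[2]).round(1))
p=np.array([476,28]);
```

```text
clip rows by col [(385, np.float64(394.0), np.float64(408.0)), (389, np.float64(388.0), np.float64(408.0)), (393, np.float64(386.0), np.float64(394.0)), (397, np.float64(386.0), np.float64(394.0)), (401, np.float64(386.0), np.float64(394.0)), (405, np.float64(385.0), np.float64(394.0)), (409, np.float64(385.0), np.float64(393.0)), (413, np.float64(385.0), np.float64(393.0)), (417, np.float64(384.0), np.float64(393.0)), (421, np.float64(384.0), np.float64(392.0)), (425, np.float64(383.0), np.float64(392.0)), (429, np.float64(383.0), np.float64(392.0)), (433, np.float64(385.0), np.float64(391.0))]
ptr c 14 [389. 410.] [390. 416.] [389.5 413. ]
ptr w 193 [397.  24.] [405.  52.] [400.65284974  36.7357513 ]
clip wrist-scene (array([474. ,  46.3,  83.9]), np.float64(3.6))
clip wrist-side (array([473.1,  47.8,  82.9]), np.float64(2.5))
ptr wrist c-scene (array([477.2,  19.5,  54. ]), np.float64(7.3))
ptr y-extent w [476.7  29.6  40. ] [476.9  10.   40. ]
ptr y-extent w [476.5  27.2  48. ] [476.7   8.   48. ]
clip front [474.3  43.3  75. ]
clip front [474.3  46.1  80. ]
clip front [474.3  49.   85. ]
```

View pics/n.png

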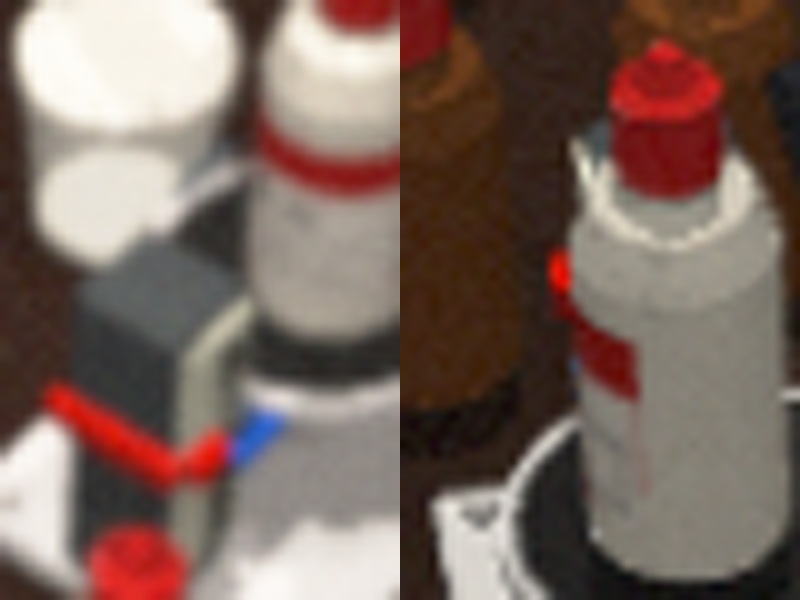

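In the last view the clip block (scene crop (207,452)) still sits above the extended line of the blue bar, whose tip is at (235,458), by 2.7–3.7 px. That is 11–15 mm, so I'll wind another half turn (10 mm) and compare again numerically.

Emit:
{"name": "servo_tool", "arguments": {"rows": [[10,[-1.53,11.65,0],[0,0,0]],[10,[-4.5,10.85,0],[0,0,0]],[10,[-7.15,9.32,0],[0,0,0]],[10,[-9.32,7.15,0],[0,0,0]],[10,[-10.85,4.5,0],[0,0,0]],[10,[-11.65,1.53,0],[0,0,0]]]}}

```text
clock: 22.7
eef_pos: [541.0, -231.3, 177.0]
tcp_rot: [3.141, -0.001, 0.523]
contact_force: [1.1, 5.6, -5.2]
opening: 0.212
```

Emit:
{"name": "servo_tool", "arguments": {"rows": [[10,[-11.65,-1.53,0],[0,0,0]],[10,[-10.85,-4.5,0],[0,0,0]],[10,[-9.32,-7.15,0],[0,0,0]],[10,[-7.15,-9.32,0],[0,0,0]],[10,[-4.5,-10.85,0],[0,0,0]],[10,[-1.53,-11.65,0],[0,0,0]],[10,[0,0,0],[0,0,0]]]}}

```text
clock: 23.58
eef_pos: [478.4, -212.7, 176.9]
tcp_rot: [-3.14, 0.001, 0.524]
contact_force: [-3.2, 0.4, -2.2]
opening: 0.205
```

Run:
```python
from h import *
s=sense();print(s["clock"],s["eef_pos"],s["contact_force"],s["opening"])
a=grab_frame("scene");b=grab_frame("side");cv2.imwrite("pics/o_sc.png",a);cv2.imwrite("pics/o_si.png",b)
def show(im,r0,r1,c0,c1):
    h=cv2.cvtColor(im[r0:r1,c0:c1],cv2.COLOR_BGR2HSV).astype(int)
    print("    "+"".join(str(c%10) for c in range(c0,c1)))
    for i in range(r1-r0):
        print(r0+i,"".join("R" if (p[0]<10 or p[0]>170) and p[1]>200 and p[2]>120 else "r" if (p[0]<10 or p[0]>170) and p[1]>120 and p[2]>60 else "B" if abs(p[0]-112)<15 and p[1]>120 else "b" if abs(p[0]-112)<18 and p[1]>60 and p[2]>60 else "." for p in h[i]))
for n in "mno":
    print(n);show(cv2.imread(f"pics/{n}_sc.png"),195,214,276,308)
for n in "mo": show(cv2.imread(f"pics/{n}_si.png"),198,226,214,234)
```

```text
23.575 [ 478.3943453  -212.73153442  176.93569294] [-3.24252606  0.36141981 -2.18144128] 0.20548226695156332
m
    67890123456789012345678901234567
195 ....r...........................
196 ....r...........................
197 rrrrr...........................
198 ..rrrrr.........................
199 r.rrRRrr........................
200 ..rrRRRRrr......................
201 ....rRRRRRr.....................
202 ......rRRRRrr...................
203 .......RRRRRrrr....rrr..........
204 .......rRRRRRRRr..rrRr..........
205 ........rrRRRRRRrrrRRR..b.......
206 .........rrrRRRRRrRRRr.BBBb.....
207 ...........rrrRRRrRRr.bBBBb.....
208 .............rrrrrrr.bBBBb......
209 ...............r.....BBBb.......
210 .....................BBb........
211 .....................bb.........
212 ...........rrrr.................
213 .........rrrrrrr................
n
    67890123456789012345678901234567
195 ..r.............................
196 ................................
197 rr.rr...........................
198 ...rrrr.........................
199 .rrrRRrr........................
200 ..rrRRRrrr...........
[... 1984 characters left out ...]

198 ....................
199 ....................
200 ....................
201 ....................
202 ....................
203 ....................
204 ....................
205 ....................
206 ....................
207 ....................
208 ....................
209 ....................
210 ....................
211 ....................
212 ....................
213 ....................
214 ....................
215 ....................
216 ....................
217 ....................
218 ....................
219 ....................
220 ....................
221 ....................
222 ....................
223 ....................
224 ....................
225 ....................
```

The bar in scene is now collinear with the clip block. The clip sits about 2 mm further out than the bar, so the clip is about 3–4 mm above the pointer, which agrees with triangulated clip z ≈ 80–84 against pointer ≈ 78.5. I'll wind another 60° (3.3 mm), then let go and check with the wrist camera from up close.

Emit:
{"name": "servo_tool", "arguments": {"rows": [[10,[1.53,-11.65,0],[0,0,0]],[10,[4.5,-10.85,0],[0,0,0]],[10,[7.15,-9.32,0],[0,0,0]],[10,[9.32,-7.15,0],[0,0,0]],[10,[0,0,0],[0,0,0]],[30,[0,0,0],[0,0,0]],[40,[0,0,0],[0,0,0]],[40,[0,0,0],[0,0,0]]]}}

```text
clock: 24.68
eef_pos: [479.6, -169.3, 177.1]
tcp_rot: [3.141, -0.0, 0.523]
contact_force: [-0.3, -0.1, 0.2]
opening: 0.468
```

Emit:
{"name": "servo_tool", "arguments": {"rows": [[40,[0,0,-20],[0,0,0]],[40,[0,0,-30],[0,0,0]],[40,[0,0,-35],[0,0,0]],[40,[0,0,-35],[0,0,0]],[40,[0,0,0],[0,0,0]]]}}

```text
clock: 25.3
eef_pos: [480.9, -169.8, 299.7]
tcp_rot: [3.138, -0.003, 0.523]
contact_force: [-0.5, -0.2, -0.5]
opening: 0.465
```

```bash
cat > show.py <<'E'
from h import *
def show(im,r0,r1,c0,c1):
    h=cv2.cvtColor(im[r0:r1,c0:c1],cv2.COLOR_BGR2HSV).astype(int)
    print("    "+"".join(str(c%10) for c in range(c0,c1)))
    for i in range(r1-r0):
        print(r0+i,"".join("R" if (p[0]<10 or p[0]>170) and p[1]>200 and p[2]>120 else "r" if (p[0]<10 or p[0]>170) and p[1]>120 and p[2]>60 else "B" if abs(p[0]-112)<15 and p[1]>120 else "b" if abs(p[0]-112)<18 and p[1]>60 and p[2]>60 else "." for p in h[i]))
E
python3 - <<'E'
from show import *
s=sense();print(s["clock"],s["eef_pos"],np.degrees(s["tcp_rot"]),s["contact_force"],s["opening"],s["qpos"])
a=grab_frame("scene");show(a,195,212,290,306)
b=grab_frame("side");show(b,198,226,214,234)
w=grab_frame("wrist");cv2.imwrite("pics/p_w.png",w)
for z in(80,): print("clip in wrist",proj("wrist",[474,44,z]))
for bx in boxes_of("side","handle_end")[:1]: print(toW("side",bx["centre"]))
grab_frame("side")
for bx in boxes_of("side","red_bottle")[:4]: print(toW("side",bx["centre"]))
E
```

```text
25.3 [ 480.92254376 -169.79328917  299.72693702] [179.76898071  -0.19739434  29.98216291] [-0.52167078 -0.24447511 -0.51456082] 0.46497295966766233 [-3.42343879e-01  1.05808063e-01  1.79718002e+00  1.06956803e-05
  1.23330112e+00  7.05168419e-01]
    0123456789012345
195 ................
196 ................
197 ...........b....
198 ..........bBBb..
199 .........bBBBb..
200 ........bBBBB...
201 ........BBBB....
202 ........BBb.....
203 r....rrr.b......
204 rr..rrRr........
205 RRrrrRRR........
206 RRRrRRRr........
207 RRRRRRr.........
208 rrrrrr..........
209 ................
210 ................
211 ................
    45678901234567890123
198 ....................
199 ....................
200 ....................
201 ....................
202 ....................
203 ....................
204 ......r.............
205 .....rRR............
206 ......RRr...........
207 ......RRr...........
208 ......RRrrr.........
209 ......rrrrrrr.......
210 ......rrrrrrrr......
211 r.....rrrrrrrr......
212 .........rrrrr......
213 ..........rrrrr.....
214 ............rr......
215 ....................
216 ....................
217 ....................
218 ....................
219 ....................
220 ....................
221 ....................
222 ....................
223 ....................
224 ....................
225 ....................
clip in wrist [97.55127734 86.37099896]
[ 474.6259273  -177.11231586  195.23730777]
[500.17075283 -53.02773748 147.56373754]
[435.56216913 101.06021268  67.48568482]
[408.63729551 281.08367659  49.89552789]
[ 510.35835318 -198.53452103  139.38273888]
```

Released cleanly, the wheel stays put. Next I'll move the wrist camera to a front-oblique close view of the clip and pointer, staying above the bottles.

Emit:
{"name": "servo_tool", "arguments": {"rows": [[40,[6,-20,0],[0,0,0]],[40,[11,-40,0],[0,0,0]],[40,[12,-44,0],[0,0,0]],[40,[13,-45,0],[0,0,0]],[40,[13,-45,0],[0,0,0]],[40,[13,-45,0],[0,0,0]],[40,[12,-40,0],[0,0,0]],[40,[7,-29,0],[0,0,0]]]}}

```text
clock: 26.6
eef_pos: [399.3, 143.2, 296.6]
tcp_rot: [-3.141, 0.0, 0.525]
contact_force: [-0.5, 0.0, -0.1]
opening: 0.469
```

Emit:
{"name": "servo_tool", "arguments": {"rows": [[40,[0,0,0],[0,0,-10]],[40,[0,0,0],[0,0,-10]],[40,[0,0,0],[0,0,-10]],[40,[0,0,0],[0,0,-10]],[40,[0,0,0],[0,0,-10]],[40,[0,0,0],[0,0,-10]],[40,[0,0,0],[0,0,-10]],[40,[0,0,0],[0,0,-10]]]}}

```text
clock: 27.6
eef_pos: [399.8, 141.6, 296.5]
tcp_rot: [-3.141, -0.0, 1.926]
contact_force: [0.9, -0.5, -0.2]
opening: 0.47
```

Emit:
{"name": "servo_tool", "arguments": {"rows": [[40,[0,0,0],[0,0,-10]],[40,[0,0,0],[0,0,-7]],[40,[0,0,0],[0,-7,0]],[40,[0,0,0],[0,-8,0]],[40,[0,0,0],[0,-8,0]],[40,[0,0,0],[0,-7,0]],[40,[0,0,0],[0,0,0]]]}}

```text
clock: 28.48
eef_pos: [399.2, 142.4, 295.7]
tcp_rot: [-3.139, 0.523, 2.222]
contact_force: [0.0, 0.7, 0.8]
opening: 0.466
```

Run:
```python
from show import *
s=sense();print(s["clock"],s["eef_pos"],np.degrees(s["tcp_rot"]),s["qpos"])
w=grab_frame("wrist");cv2.imwrite("pics/q_w.png",w);print(np.linalg.inv(w2c("wrist")).round(2))
for z in(72,82): print(z,proj("wrist",[474,44,z]),proj("wrist",[476.5,28,z]))
```

```text
28.475 [399.18515561 142.3520235  295.72213699] [-179.83644788   29.9832085   127.3237155 ] [ 0.75219169 -0.02038978  2.04534814 -0.55489578  1.23209082  0.32095187]
[[  0.8    0.42   0.43 319.86]
 [  0.6   -0.55  -0.58 247.63]
 [ -0.     0.72  -0.69 384.25]
 [  0.     0.     0.     1.  ]]
72 [248.55077798 159.07720701] [243.49266639 166.36712191]
82 [248.53624047 163.44935556] [243.39174081 170.75285977]
```

Run:
```python
from show import *
w=cv2.imread("pics/q_w.png");show(w,145,190,225,275)
```

```text
56789012345678901234567890123456789012345678901234
145 .................................r.rr.............
146 ..................................................
147 ..................................................
148 ..................................................
149 ..................................................
150 ..................................................
151 ..................................................
152 ..................................................
153 ..................................................
154 ..................................................
155 ..................................................
156 ..............................rrr.................
157 ........................rr...rrRrrr...............
158 ........................rrrrrrRrRRrrr.............
159 ......................rrrRrrrrRrrrrrrrr...........
160 ......................rrrrrRrrrrrrrrrrrrr.........
161 .....................rrRrrrRrrrrrrrrrrrrrrr.......
162 ....................rrrrrrrrrrrrrrrrrRrrrrrrr.....
163 ....................rRrrrrrr...rrrrrrrrRrrRrrrr...
164 
[... 725 characters left out ...]
bBBBBBBb................................
178 ..........bBBBBBBBb...............................
179 .............bbbBB................................
180 ..................................................
181 ..................................................
182 ..................................................
183 ..................................................
184 ..................................................
185 ..................................................
186 ..................................................
187 ..................................................
188 ..................................................
189 ..................................................
```

Run:
```python
from show import *
show(cv2.imread("pics/p_w.png"),70,105,75,125)
```

```text
56789012345678901234567890123456789012345678901234
70 ..................................................
71 ..................................................
72 ..................................................
73 ..................................................
74 ..................................................
75 ..................................................
76 ..................................................
77 ..................................................
78 ..................................................
79 ..................................................
80 ...............................r..................
81 .............................rrrrrrrr.............
82 r..........................rrrrrrrrrrrrr..........
83 .........................rrrrrrrrrrrrrrrrrrrr.....
84 ........................rrrrrrrrrrrrrrrrrrrrrrrrrr
85 ..r.....r...............rrrrrrrrrrrrrrrrrrrrrrrrrr
86 ....r..r....rrr........rrrrrrrrrrrrrrrrrrrrrrrrrrr
87 ............rrrrr.....rrrrrrrrrrrrrrrrrrrrrrrrrrrr
88 ............rrrrrrr...rrrrrrrrrrrrrrrrrrrrrrrrrrrr
89 ..............rrrrrrrrrrrrrrrrrrrrrrrrrrrrrrrrrrrr
90 ....r............rrrrrrrrrrrrrrrrrrrrrrrrrrrrrrrrr
91 ...................rrrrrrrrrrrrrrrrrrrrrrrrrrrrrrr
92 ...................rrrrrrrrrrrrrrrrrrrrrrrrrrrrrrr
93 ...................rrrrrrrrrrrrrrrrrrrrrrrrrrrrrrr
94 ...................rrrrrrrrrrrrrrrrrrrrrrrrrrrrrrr
95 ..........r........rrrrrrrrrrrrrrrrrrrrrrrrrrrrrrr
96 ..r.................rrrrrrrrrrrrrrrrrrrrrrrrrrrrrr
97 ....................rrrrrrrrrrrrrrrrrrrrrrrrrrrrrr
98 ....................rrrrrrrrrrrrrrrrrrrrrrrrrrrrrr
99 r...................rrrrrrrrrrrrrrrrrrrrrrrrrrrrrr
100 ....................rrrrrrrrrrrrrrrrrrrrrrrrrrrrrr
101 .....................rrrrrrrrrrrrrrrrrrrrrrrrrrrrr
102 .....................rrrrrrrrrrrrrrrrrrrrrrrrrrrrr
103 ......................rrrrrrrrrrrrrrrrrrrrrrrrrrrr
104 ......................rrrrrrrrrrrrrrrrrrrrrrrrrrrr
```

Emit:
{"name": "servo_tool", "arguments": {"rows": [[40,[0,0,0],[0,7,0]],[40,[0,0,0],[0,8,0]],[40,[0,0,0],[0,8,0]],[40,[0,0,0],[0,7,0]],[40,[-35,0,0],[0,0,0]],[40,[-45,0,0],[0,0,0]],[40,[-20,0,0],[0,0,0]],[40,[0,0,0],[0,0,0]]]}}

```text
clock: 29.52
eef_pos: [462.0, 59.9, 297.4]
tcp_rot: [3.139, -0.001, 2.213]
contact_force: [-0.1, 0.3, 0.1]
opening: 0.467
```

Run:
```python
from show import *
s=sense();print(s["clock"],s["eef_pos"],np.degrees(s["tcp_rot"]))
w=grab_frame("wrist");cv2.imwrite("pics/r_w.png",w);M=np.linalg.inv(w2c("wrist"));print(M.round(4).tolist())
q=proj("wrist",[475,38,80]);print(q)
u,v=q.astype(int);show(w,v-25,v+25,u-30,u+30)
```

```text
29.525 [462.0030704   59.87714553 297.36795922] [ 1.79872222e+02 -4.75586088e-02  1.26813947e+02]
[[0.7997, 0.5764, 0.168, 418.8097], [0.6004, -0.768, -0.223, 116.9231], [0.0005, 0.2791, -0.9602, 439.8251], [0.0, 0.0, 0.0, 1.0]]
[246.33075138 186.21543952]
    678901234567890123456789012345678901234567890123456789012345
161 ............................................................
162 ............................................................
163 ............................................................
164 ............................................................
165 ............................................................
166 ............................................................
167 ............................................................
168 ............................................................
169 ............................................................
170 ............................................................
171 ............................................................
172 ...........................................................
[... 1771 characters left out ...]
.........BBBBB....................................
201 ..................bBBBBb....................................
202 ..................BBBBBBb...................................
203 ....................bBBBBB..................................
204 ............................................................
205 ............................................................
206 ............................................................
207 ............................................................
208 ............................................................
209 ............................................................
210 ............................................................
```

Run:
```python
from h import *
s=sense();Kw=K("wrist")
def T(p,r):
    M=np.eye(4);M[:3,:3]=R.from_euler("xyz",r).as_matrix();M[:3,3]=p;return M
Wr=np.linalg.inv(w2c("wrist"));X=np.linalg.inv(T(s["eef_pos"],s["tcp_rot"]))@Wr
Wq=T([399.185,142.352,295.722],np.radians([-179.8364,29.9832,127.3237]))@X
print(Wq.round(2)[:3,3])
def rr(W,uv): return W[:3,3],W[:3,:3]@np.linalg.solve(Kw,np.r_[uv,1])
def x2(a,b):
    (o,d),(p,e)=a,b;k=np.linalg.lstsq(np.c_[d,-e],p-o,rcond=None)[0];return ((o+d*k[0]+p+e*k[1])/2).round(1),np.linalg.norm(o+d*k[0]-p-e*k[1]).round(1)
for n,q,r in(("clip centroid",(248.6,162.5),(248.5,180.7)),("clip -y end",(247.5,167.8),(247,186.2)),("clip +y end",(249.6,157),(249.8,175.3)),("clip left corner",(244.8,163.5),(243.8,183)),("ptr tip",(243.5,169),(242.8,190.5)),("ptr mid",(239.4,174),(239,197))):
    print(n,x2(rr(Wq,q),rr(Wr,r)))
# band on mast corner & mast top for a height check
```

```text
[319.19 247.95 383.83]
clip centroid (array([471.9,  46.6,  83.8]), np.float64(0.6))
clip -y end (array([474.4,  40.2,  87.8]), np.float64(0.1))
clip +y end (array([469.3,  52.8,  79.2]), np.float64(1.0))
clip left corner (array([469.4,  40. ,  81.6]), np.float64(0.3))
ptr tip (array([474.4,  30.4,  81.6]), np.float64(0.3))
ptr mid (array([475.2,  19.8,  82.8]), np.float64(1.2))
```

The two-view wrist triangulation puts the clip centre at z ≈ 83.7 and the pointer tip at z ≈ 81.6–82.8, so they are level within about 2 mm. The gripper is clear of everything, so I'm handing in.

Run:
```python
from h import *
grab_frame("side");print([ (toW("side",b["centre"]).round(),round(b["conf"],2)) for b in boxes_of("side","red_bottle")[:3]])
s=sense();print(s["clock"],s["contact_force"]);print(sign_off())
```

```text
[(array([424., 282.,  72.]), 0.89), (array([520., 124., 102.]), 0.84), (array([495., -53., 162.]), 0.76)]
29.675 [ 0.00888297  0.08341322 -0.4383702 ]
the job is handed in; nothing more can be done
None
```

The job is handed in at 29.7 s of the 72 s allowed. `sign_off()` reports no verdict, so the result below rests on my own checks.

**What I did:** I placed the white red-capped bottle on the round plate and let go. I then swung the crank handle up and wound the wheel clockwise by about 1.7 turns.

**What went wrong:** I lowered the bottle too far and pressed on the plate with about 38 N. That back-drove the wheel about 90° counter-clockwise. Before unfolding the handle, I gripped it while folded and turned the wheel back. In the side view the hinge came back to within about 2 px (roughly 5 mm) of where it started.

**Last checks:**
- **Pointer and clip:** two close wrist views put the clip middle at z ≈ 83.7 mm and the pointer tip at 81.6–82.8 mm, about 1–2 mm below the clip (limit 5 mm). Estimates from the scene camera alone were rougher; before the last 60° they put the pointer anywhere from level with the clip to a few mm below it.
- **Bottle:** at the last picture I viewed, one turn into the winding, it stood upright on the plate. Its cap axis was about 6 mm from the plate centre when measured right after placing. At hand-in I only confirmed with the detector that it was still there at plate height.
- **Handle:** triangulated within about 3° of upright before winding. I did not measure it again after letting go.
- **Other objects:** nothing looked shifted in the pictures, but I did not measure the bystanders again at the end.
- **Robot:** the gripper was clear of everything, with contact force below 0.5 N.

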